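Make up the two turning kits in their fitted trays

ROBOT

A 6-joint arm with a two-finger parallel gripper is mounted at the origin on a cart in front of the work surface, level with it; the furniture and walls round the work are solid. World frame = base frame: x ahead of the robot, y to its left, z up, the work surface at z = 0. Lengths are in m, angles in rad, forces in N, time in s.
With the tool pointing down it reaches from about 0.375 to 0.9 m from the base axis. Payload 3.1 kg.
Tool frame: the origin (TCP) lies between the finger pads; the fingertips stand 25 mm ahead of it and the grasp point (between the pads) lies 6 mm ahead of it; z points along the fingers, y is the direction in which the jaws open and shut (so a half turn about z gives the same grasp; the last joint's range is limited). The gripper opens to 87 mm and grips with 3 to 60 N. Pads are 19 mm wide; open, the fingers measure 117 mm over their backs; the gripper's body (75 mm by 190 mm) begins 51 mm behind the grasp point.
Start: joints at [1.046, 0.527, 1.433, -0, 1.181, -0.178], TCP at [0.212, 0.588, 0.248] pointing down, gripper open.
Joint ranges: [-3.08, 3.08], [-0.75, 2.2], [0.22, 2.44], [-1.43, 4.57], [0, 2.65], [-2.85, 2.85]. Speed limits (rad/s): [2.79, 2.79, 3.14, 3.14, 3.14, 3.14].

INTERFACE

Orientations are given as a rotation vector (axis times angle).
In Python, from plant import r, eyes, workorder gives the robot as it stands. The module is installed in compiled form; this text tells all that it offers.
- The arm moves only by the shell command python3 -m creep 'ROWS'. ROWS is JSON, a list of rows, each a list of 3 entries, a list of its own where there are three numbers: the shift along the tool's x, y, z in units of 50 mm (1.0 is 50 mm), then the turn, a rotation vector about the tool's x, y, z in units of 5 degrees (1.0 is 5 degrees), then the opening, from 0 (shut) to 1 (fully open). A call has 1 to 20 rows; each row shifts and turns the commanded pose from where the row before left it, along the tool's axes as they then stand; what a row does not reach is not made up. A row lasts 1/10 s, in which the tool goes at most 50 mm and 8.59 degrees, less where a joint would pass 70% of its speed; a pose out of reach is approached as far as the arm can. A call is refused whole if a number of a shift passes 1 or a number of a turn 1, either way. A call with a gripper value outside its range is refused whole. The fingers move at their own pace and stop on an object; the grip force is fixed at half the most. Time passes only in rows, so rows that do not move let the fingers close. It gives the time, the measured TCP pose, the force and the opening at its end, in the units of the state.
- r.get_state(): the state, without advancing time (a new reading comes with each control period).
- eyes.camera(name): name is "scene" or "top"; returns a dict with "image" (384x512x3 uint8, red, green, blue), "fovy" (degrees; the focal length in pixels is half the picture's height over the tangent of half this angle, whatever the lens; pixels are square), "cx", "cy" (the principal point, pixels), "origin" and "attitude" of the camera in the world. Camera axes: x right, y up, looking along -z (the intrinsics and any distortion apply to the point x, -y, -z); pixel columns grow to the right and rows downward; lengths in m; the calibration is good to about 2 mm. A picture is of the moment at which its call begins. There is no depth.
- workorder.job_done(): hands the job in, once; it reports no verdict.
The state is a dict: "t": time; "joint_pos": joint angles; "dq": joint speeds; "joint_efforts": joint torques, N m; "tool_pos": TCP position; "ee_rot": TCP orientation; "wrist_force": force on the tool from outside, world axes, zero at the start; "ft_torque": the same for the moment, N m; "width": finger opening in m.
Only numpy, scipy, OpenCV 4.12 (cv2) and the standard library are available. Lean on these libraries where they do the work, as an engineer would, in place of code of your own. Each camera call takes 0.05 s, during which the arm holds its last target. There are 200 camera calls.

TASK

Make up the two kits for tonight's turning class from the five things set out in a row close behind the trays (not the spare ones by the back wall). The copy-turning kit, in the tray that already holds the T-shaped chuck key, gets the square blank in its long trough and the turned sample standing upright in its round well. The bowl kit, in the tray with the faceplate, gets the moisture meter lying screen up, the sanding block lying flat and the tape measure standing on its edge, each sitting right down in the recess cut to its size.

Things in the scene. Friction and masses are not known exactly. Their poses are not given: they have to be found in the camera images.
- copy_tray: Fixed plywood kit tray, 194 (own x) x 150 (own y) mm, black T-shaped chuck key in its square recess. Origin on the worktop under its centre. Board top 28 mm up, recesses 8 mm deep, floor 20 mm up. Recess centres (x, y) in mm: blank's long trough (0, 46), 166 along x, 38 along y; sample's round well (50, -23), diameter 52; chuck key's (-45, -23) is taken.
- bowl_tray: Fixed plywood kit tray, same make and heights, 194 (own x) x 238 (own y) mm, holding a brown faceplate (12 mm above the board) and screws. Origin on the worktop under its centre. Recess centres (x, y), size along x, y, mm: meter (0, 76), 158 x 66; sanding block (45, -6), 84 x 68; tape measure (37.5, -82), 99 x 54; faceplate (-46, -6) and screws (-58, -82): taken.
- blank_mid (a point): Centre of the square turning blank: a plain wooden bar 22 x 150 x 22 mm, 100 g or so, lying on the worktop; its length is along own y, own z up.
- sample_mid (a point): Centre, half-way up, of the turned sample: a small pale wooden turning like a skittle, 36 mm in diameter at its belly (low down), 52 mm high, standing upright; round about own z, 50 g or so. The point is 26 mm above its foot.
- meter_mid (a point): Centre of the moisture meter: a dark grey flat slab 142 mm long (own x), 50 mm wide (own y), 30 mm thick (own z, up), lying on its back with the screen up; 200 g or so.
- sanding_block_mid (a point): Centre of the rubber sanding block: grey, 52 (own x) x 68 (own y) x 24 mm high (own z, up), lying flat; 90 g or so.
- tape_measure_mid (a point): Centre, half-way up, of the case of the tape measure: case 36 mm thick (own x) x 69 mm long (own y) x 60 mm high (own z, up), standing on its edge; its little steel hook sticks out 14 mm beyond the case at the -y end. 300 g or so.

How it is judged:
By the outcome, as a careful person would: the job done as asked, in the order asked, and still so for the second after the job is handed in, with the robot touching nothing.
It also fails if it takes over 125 s, if anything falls off the work surface, if the arm or the gripper's body presses on something with over 40 N, if the wrist force passes 120 N, or if a joint passes its speed limit or range.

## Working session

There is one attempt and no reset: what is moved stays moved. The work goes in short steps, Python scripts to look and compute and a shell command to move; the robot and the scene stay as the last step left them, time stands still between calls to the robot, and variables do not carry over. Pictures are saved under pics/ and viewed, about 12 in all and at most 16, crops included, and the job is handed in when it is done.

```bash
mkdir -p pics
python3 - <<'E'
from plant import r, eyes
import cv2
s=r.get_state(); print({k:(v if not hasattr(v,'round') else v) for k,v in s.items()})
for n in ("scene","top"):
    c=eyes.camera(n); print(n,{k:v for k,v in c.items() if k!='image'})
    cv2.imwrite(f'pics/{n}0.png',cv2.resize(c['image'][:,:,::-1],None,fx=1.56,fy=1.56,interpolation=cv2.INTER_CUBIC))
    cv2.imwrite(f'{n}0_raw.png',c['image'][:,:,::-1])
E
```

```text
{'t': 0.0, 'joint_pos': array([ 1.04648822e+00,  5.28487215e-01,  1.43389410e+00, -1.88852080e-05,
        1.18137136e+00, -1.78530041e-01]), 'dq': array([-9.32914929e-04,  2.01679387e-04, -2.41626192e-04, -2.14946801e-04,
        5.04201027e-05,  1.52414841e-03]), 'joint_efforts': array([-4.25213211e-04, -4.40044641e+01, -1.76589811e+01,  6.34526485e-02,
        5.83266187e-02, -1.68127090e-04]), 'tool_pos': array([0.21148398, 0.58741954, 0.24656124]), 'ee_rot': array([-0.54030863, -3.09404145,  0.00319429]), 'wrist_force': array([-0.16967841, -0.39146416,  0.43342991]), 'ft_torque': array([ 0.03348007, -0.02351989,  0.00364715]), 'width': 0.08670131431449665}
scene {'fovy': 47.97270732831983, 'cx': 256.3507555043107, 'cy': 195.5566505033985, 'origin': array([0.77841728, 0.8580638 , 0.58569875]), 'attitude': array([0.15865306, 1.35122687, 2.5562593 ])}
top {'fovy': 43.513494976824695, 'cx': 257.73817806597464, 'cy': 192.339086590731, 'origin': array([0.43029497, 0.10888683, 1.07940657]), 'attitude': array([ 0.10029781, -0.11729388, -1.55092068])}
```

View pics/scene0.png

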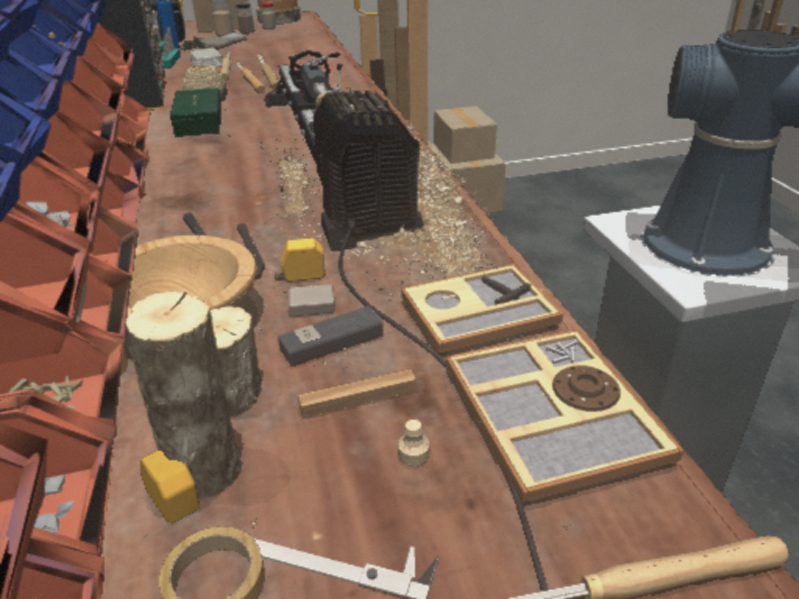

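View pics/top0.png

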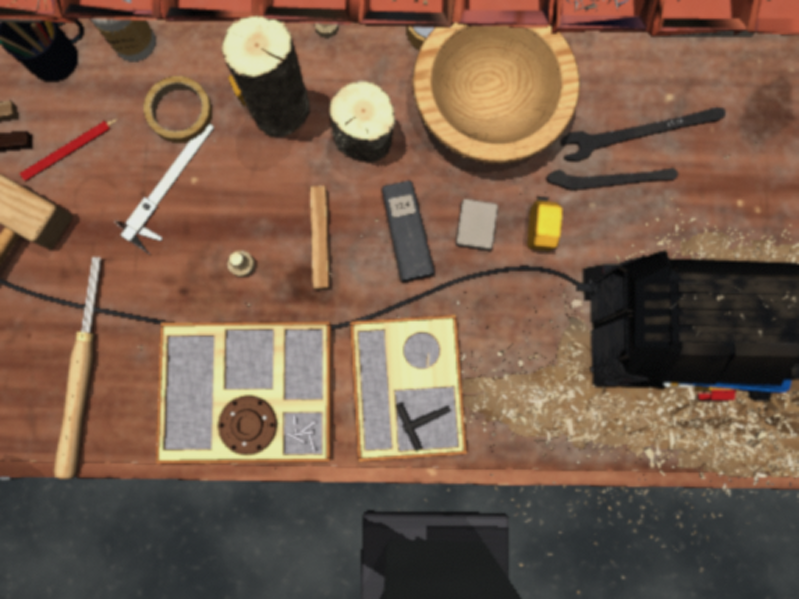

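The five things are in a row at 1.56x columns 240 to 546, in the order sample, blank, meter, block, tape. The bowl tray is at (245,392) and the copy tray at (408,388). I'll zoom in for corners.

```bash
cat > h.py <<'E'
import numpy as np, cv2
from scipy.spatial.transform import Rotation as R
C={}
C['top']=dict(fovy=43.513494976824695,cx=257.73817806597464,cy=192.339086590731,o=[0.43029497,0.10888683,1.07940657],a=[0.10029781,-0.11729388,-1.55092068])
C['scene']=dict(fovy=47.97270732831983,cx=256.3507555043107,cy=195.5566505033985,o=[0.77841728,0.8580638,0.58569875],a=[0.15865306,1.35122687,2.5562593])
def proj(n,P):
    c=C[n]; f=192/np.tan(np.radians(c['fovy']/2))
    p=R.from_rotvec(c['a']).inv().apply(np.atleast_2d(P)-c['o'])
    return np.c_[c['cx']+f*p[:,0]/-p[:,2], c['cy']-f*p[:,1]/-p[:,2]]
def ray(n,uv):
    c=C[n]; f=192/np.tan(np.radians(c['fovy']/2)); uv=np.atleast_2d(uv)
    d=np.c_[(uv[:,0]-c['cx'])/f,-(uv[:,1]-c['cy'])/f,-np.ones(len(uv))]
    return np.array(c['o']),R.from_rotvec(c['a']).apply(d)
def onz(n,uv,z):
    o,d=ray(n,uv); return o+d*((z-o[2])/d[:,2])[:,None]
def crop(img,x0,y0,x1,y1,k,out):
    cv2.imwrite(out,cv2.resize(img[y0:y1,x0:x1],None,fx=k,fy=k,interpolation=cv2.INTER_CUBIC))
E
python3 - <<'E'
from h import *
crop(cv2.imread('top0_raw.png'),95,105,370,300,2.9,'pics/topc.png')
crop(cv2.imread('scene0_raw.png'),170,145,450,325,2.85,'pics/scenec.png')
E
```

```text
(no output)
```

View pics/topc.png

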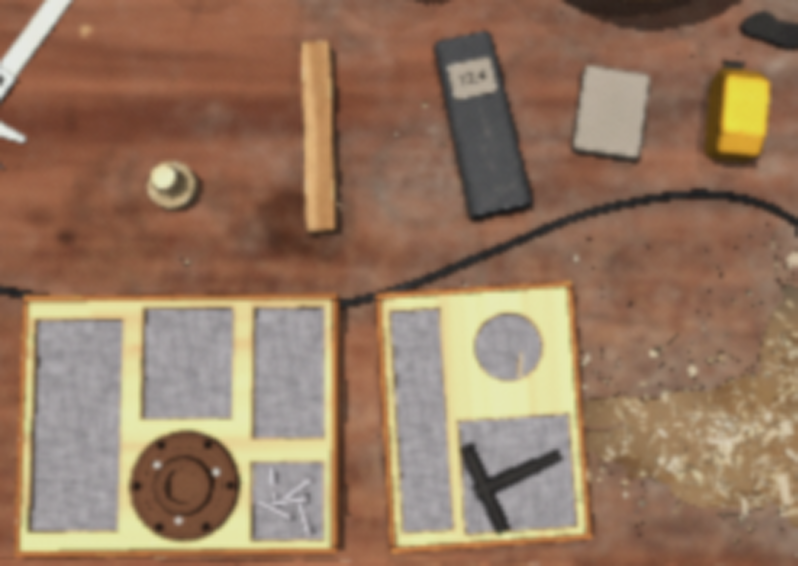

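View pics/scenec.png

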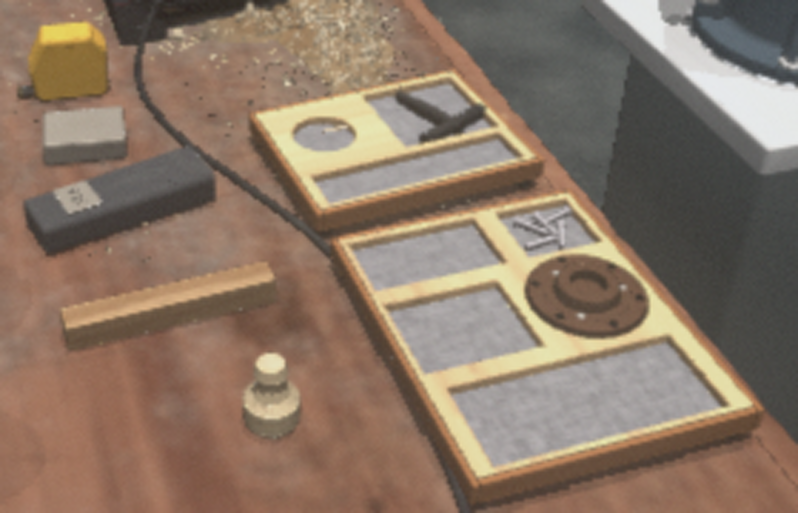

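```bash
cat > fit.py <<'E'
from h import *
from scipy.optimize import least_squares
T=lambda p:(np.array(p)+.5)/2.9-.5+[95,105]
S=lambda p:(np.array(p)+.5)/2.85-.5+[170,145]
def pts(q,L): # q=x,y,z0,yaw ; L local mm
    return R.from_rotvec([0,0,q[3]]).apply(np.array(L)/1e3)+[q[0],q[1],q[2]]
def fit(name,top,scene,q0):
    def f(q):
        e=[(proj('top',pts(q,[l]))[0]-T(p)) for l,p in top]+[(proj('scene',pts(q,[l]))[0]-S(p)) for l,p in scene]
        return np.ravel(e)
    s=least_squares(f,q0,loss='soft_l1'); q=s.x
    print(name,'xyz0 mm',(q[:3]*1e3).round(1),'yaw',np.degrees(q[3]).round(2),'res px',np.abs(f(q)).max().round(2),np.sqrt((f(q)**2).mean()).round(2))
    return q
def box(a,b,z): return [[a,b,z],[a,-b,z],[-a,-b,z],[-a,b,z]]  # +x+y,+x-y,-x-y,-x+y
Q={}
Q['bowl']=fit('bowl',list(zip(box(97,119,28),[(25,297),(338,296),(333,550),(19,551)])),list(zip(box(97,119,28),[(473,487),(333,241),(573,193),(760,408)])),[.3,.2,0,0])
Q['copy']=fit('copy',list(zip(box(97,75,28),[(379,296),(571,283),(590,539),(394,549)])),list(zip(box(97,75,28),[(320,212),(252,114),(452,73),(541,166)])),[.3,0,0,0])
# objects: local frame with long axis x here
Q['blank']=fit('blank',list(zip(box(75,11,22),[(302,42),(328,41),(333,229),(306,232)])),[([75,11,0],(67,348)),([-75,11,0],(275,298)),([75,-11,22],(63,310)),([-75,-11,22],(265,264))],[.55,.2,0,0])
Q['meter']=fit('meter',list(zip(box(71,25,30),[(436,44),(487,33),(532,205),(472,215)])),[([71,-25,30],(27,203)),([-71,-25,30],(187,150)),([-71,25,30],(214,178)),([71,25,0],(47,251)),([-71,25,0],(214,200))],[.55,.1,0,.1])
Q['block']=fit('block',list(zip(box(34,26,24),[(586,66),(650,72),(638,159),(573,152)])),[([34,-26,24],(46,112)),([-34,-26,24],(122,107)),([34,26,0],(42,164)),([-34,26,0],(126,158))],[.55,0,0,0])
Q['tape']=fit('tape',list(zip(box(30,15,60),[(724,72),(769,72),(764,140),(722,137)])),[([34.5,18,0],(36,97)),([-34.5,18,0],(106,95))],[.55,-.1,0,0])
def ms(n,p,q):
    (o1,d1),(o2,d2)=ray('top',T(p)),ray('scene',S(q)); d1=d1[0];d2=d2[0]
    t=np.linalg.lstsq(np.c_[d1,-d2],o2-o1,rcond=None)[0]; a=o1+t[0]*d1;b=o2+t[1]*d2
    print(n,((a+b)/2*1e3).round(1),'gap',(np.linalg.norm(a-b)*1e3).round(1)); return (a+b)/2
k=ms('knob top',(167,177),(270,361)); 
print('foot scene z0',onz('scene',S((271,430)),0).round(4),'belly top z.014',onz('top',T((173,186)),.014).round(4))
Q['sample']=[*k[:2],0,0]
np.save('Q.npy',Q,allow_pickle=True)
if __name__=='__main__':
  D={'bowl':(97,119,28),'copy':(97,75,28),'blank':(75,11,22),'meter':(71,25,30),'block':(34,26,24),'tape':(34.5,18,60),'sample':(18,18,14)}
  for v,(k,F) in {'top':(2.9,(95,105,370,300)),'scene':(2.85,(170,145,450,325))}.items():
    im=cv2.imread(v+'0_raw.png')[F[1]:F[3],F[0]:F[2]]; im=cv2.resize(im,None,fx=k,fy=k,interpolation=cv2.INTER_CUBIC)
    for n,(a,b,h) in D.items():
      for z in (h,0):
        if n=='sample':
            th=np.linspace(0,6.28,24); L=np.c_[18*np.cos(th),18*np.sin(th),0*th+z]
        else: L=box(a,b,z)
        p=(proj(v,pts(Q[n],L))-F[:2]+.5)*k-.5
        cv2.polylines(im,[p.round().astype(int)],True,(255,0,255) if z else (255,255,0),1)
    for n,rs in {'bowl':[(0,76,158,66),(45,-6,84,68),(37.5,-82,99,54)],'copy':[(0,46,166,38),(50,-23,52,52)]}.items():
      for cx,cy,a,b in rs:
        p=(proj(v,pts(Q[n],np.array(box(a/2,b/2,28))+[cx,cy,0]))-F[:2]+.5)*k-.5
        cv2.polylines(im,[p.round().astype(int)],True,(0,255,0),1)
    cv2.imwrite(f'pics/ov_{v}.png',im)
E
python3 fit.py
```

```text
bowl xyz0 mm [445.6 316.3  -4.3] yaw 1.23 res px 2.05 1.13
copy xyz0 mm [455.5  88.   -6. ] yaw 4.59 res px 2.32 1.07
blank xyz0 mm [ 6.695e+02  2.203e+02 -5.000e-01] yaw 3.24 res px 1.58 0.85
meter xyz0 mm [680.9  92.3  -7. ] yaw 13.31 res px 5.45 1.84
block xyz0 mm [692.4  -7.7  -1.5] yaw -7.97 res px 1.52 0.87
tape xyz0 mm [ 690.4 -103.4    1.7] yaw -4.97 res px 3.16 1.49
knob top [628.7 329.4  47.9] gap 0.4
foot scene z0 [[0.6317 0.3413 0.    ]] belly top z.014 [[0.6285 0.3316 0.014 ]]
```

View pics/ov_top.png

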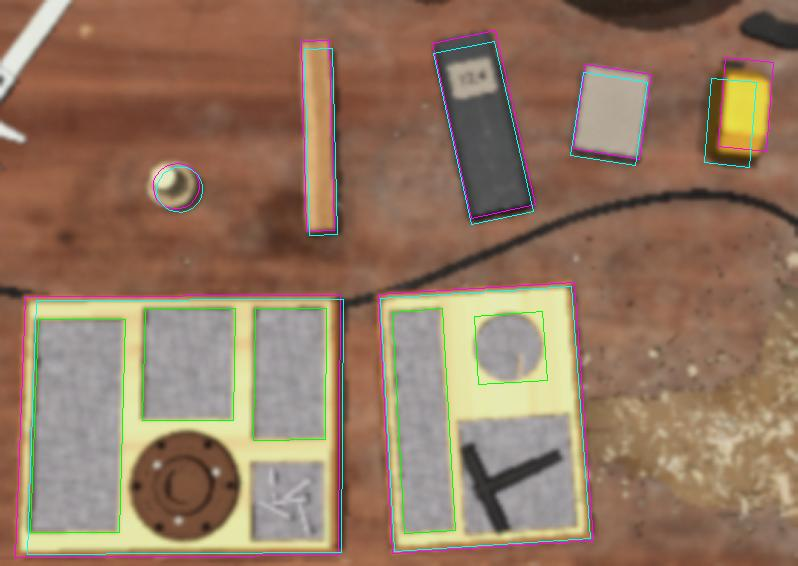

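View pics/ov_scene.png

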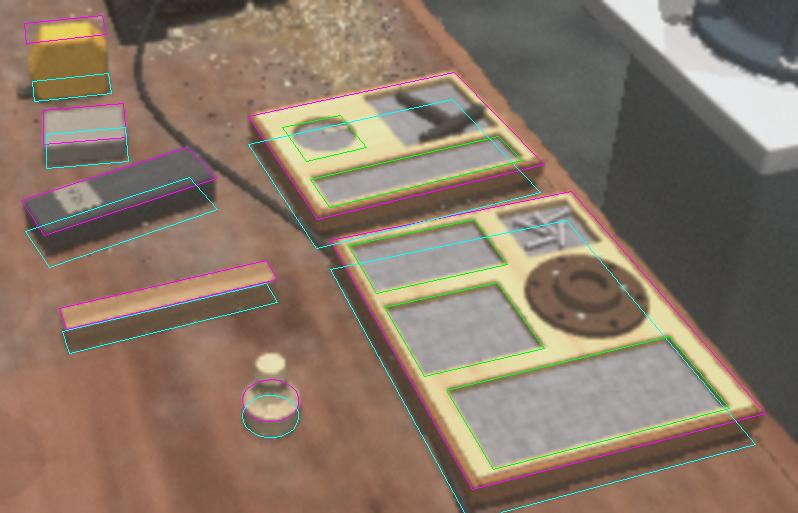

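Run:
```python
from h import *
a=cv2.imread('scene0_raw.png'); b=cv2.imread('top0_raw.png')
k=lambda i,x0,y0,x1,y1,f:cv2.resize(i[y0:y1,x0:x1],None,fx=f,fy=f,interpolation=cv2.INTER_CUBIC)
P=np.zeros((600,800,3),np.uint8)
P[:300,:400]=k(a,255,170,305,207.5.__int__(),8)[:300,:400] if 0 else cv2.resize(a[170:207,258:308],(400,300),interpolation=cv2.INTER_CUBIC)
P[:300,400:]=cv2.resize(b[206:243,250:300],(400,300),interpolation=cv2.INTER_CUBIC)
P[300:,:]=cv2.resize(a[275:335,310:450],(800,300),interpolation=cv2.INTER_CUBIC)
cv2.imwrite('pics/z.png',P)
```

```text
(no output)
```

View pics/z.png

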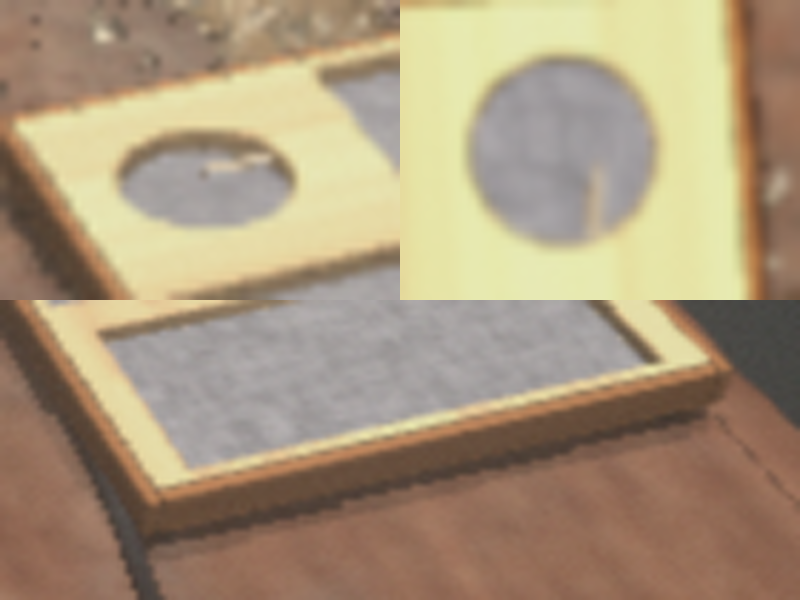

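The copy tray's round well holds a pale sliver, about 20 mm long, at the -x side. I'll triangulate it and refit the trays with z fixed.

```bash
cat > w.py <<'E'
from fit import *
def tri(n,p,q):
    (o1,d1),(o2,d2)=ray('top',p),ray('scene',q); d1=d1[0];d2=d2[0]
    t=np.linalg.lstsq(np.c_[d1,-d2],o2-o1,rcond=None)[0]; a=o1+t[0]*d1;b=o2+t[1]*d2
    q=Q['copy']; m=(a+b)/2
    print(n,(m*1e3).round(1),'gap',(np.linalg.norm(a-b)*1e3).round(1),'in copy tray',(R.from_rotvec([0,0,-q[3]]).apply(m-q[:3])*1e3).round(1))
A=lambda x,y:[250+(x-400)/8-.5,206+y*37/300-.5]
B=lambda x,y:[258+x/8-.5,170+y*37/300-.5]
tri('tip',A(597,170),B(203,173)); tri('outer',A(591,240),B(272,157))
tri('well ctr rim',A(563,150),B(206,180))
for n in Q: print(n,(np.array(Q[n])*[1e3,1e3,1e3,57.3]).round(1))
for n,c in {'lathe near-left-bottom':(327-0,0)}.items(): pass
# rim corners both views (1.56x pictures) for lathe and bowl heights
def u(p): return (np.array(p)+.5)/1.56-.5
tri('lathe corner top +x+y',u((655,254)),u((345,92)))
tri('lathe foot +x+y',u((585,268)),u((325,215)))
tri('bowl rim nearest -x',u((495,160)),u((253,255)))
E
python3 w.py | tail -13
```

```text
tip [504.1  60.9  21.4] gap 2.2 in copy tray [ 46.3 -30.9  27.4]
outer [484.3  62.8  24.4] gap 0.7 in copy tray [ 26.7 -27.5  30.4]
well ctr rim [507.9  71.   26.3] gap 0.2 in copy tray [ 50.9 -21.2  32.4]
bowl [445.6 316.3  -4.3   1.2]
copy [455.5  88.   -6.    4.6]
blank [ 6.695e+02  2.203e+02 -5.000e-01  3.200e+00]
meter [680.9  92.3  -7.   13.3]
block [692.4  -7.7  -1.5  -8. ]
tape [ 690.4 -103.4    1.7   -5. ]
sample [628.7 329.4   0.    0. ]
lathe corner top +x+y [ 594.2 -173.8  273. ] gap 10.7 in copy tray [ 117.3 -272.1  279. ]
lathe foot +x+y [ 630.1 -152.6   74. ] gap 20.6 in copy tray [ 154.7 -253.9   80.1]
bowl rim nearest -x [766.2 -24.5  93. ] gap 4.4 in copy tray [ 300.7 -137.1   99. ]
```

```bash
sed -i "s/    s=least_squares(f,q0,loss='soft_l1'); q=s.x/    g=lambda p:f([p[0],p[1],0,p[2]]); s=least_squares(g,[q0[0],q0[1],q0[3]],loss='soft_l1').x; q=np.array([s[0],s[1],0,s[2]])/" fit.py
cat > go.py <<'E'
# usage: go.py x y z yawdeg(jaw axis minus 90deg)  -> how far to go, in tool axes and units
import sys; from h import *; from plant import r
s=r.get_state(); M=R.from_rotvec(s['ee_rot']).as_matrix(); p=s['tool_pos']
yaw=np.degrees(np.arctan2(M[1,1],M[0,1]))-90
print('t',round(s['t'],2),'pos',(p*1e3).round(1),'yaw',yaw.round(2),'z axis',M[:,2].round(3),'w',round(s['width']*1e3,1),'F',np.round(s['wrist_force'],1))
if len(sys.argv)>3:
    x,y,z,w=map(float,sys.argv[1:5]); dy=(w-yaw+90)%180-90
    Ms=R.from_euler('z',w+90-np.degrees(0),degrees=True).as_matrix()
    # tool axes after the turn: y=jaw axis, z down
    sg=1 if abs((w-yaw+180)%360-180)<90 else -1
    a=np.radians(w+90); ty=sg*np.array([np.cos(a),np.sin(a),0]); tz=np.array([0,0,-1.]); tx=np.cross(ty,tz)
    d=np.array([x,y,z])/1e3-p
    print('turn z units',(-dy/5).round(2),'then shift units x,y,z',(np.array([tx,ty,tz])@d/.05).round(3))
E
python3 fit.py
python3 - <<'E'
import numpy as np
from scipy.spatial.transform import Rotation as R
Q=np.load('Q.npy',allow_pickle=True).item()
for n,c in [('copy',(0,46)),('copy',(50,-23)),('bowl',(0,76)),('bowl',(45,-6)),('bowl',(37.5,-82))]:
    q=Q[n]; print(n,c,(R.from_rotvec([0,0,q[3]]).apply([*c,0])+np.array(q[:3])*1e3).round(1),np.degrees(q[3]).round(1))
E
python3 go.py 668 220 120 3.2
```

```text
bowl xyz0 mm [446.5 317.5   0. ] yaw 1.13 res px 2.61 1.35
copy xyz0 mm [455.9  89.6   0. ] yaw 4.75 res px 2.72 1.35
blank xyz0 mm [669.5 220.3   0. ] yaw 3.27 res px 1.69 0.85
meter xyz0 mm [680.3  93.8   0. ] yaw 13.43 res px 3.38 1.86
block xyz0 mm [692.2  -7.4   0. ] yaw -7.97 res px 1.7 0.89
tape xyz0 mm [ 690.6 -103.8    0. ] yaw -4.8 res px 3.02 1.5
knob top [628.7 329.4  47.9] gap 0.4
foot scene z0 [[0.6317 0.3413 0.    ]] belly top z.014 [[0.6285 0.3316 0.014 ]]
copy (0, 46) [452.1 135.5   0. ] 4.7
copy (50, -23) [507.6  70.9   0. ] 4.7
bowl (0, 76) [445.  393.5   0. ] 1.1
bowl (45, -6) [491.6 312.4   0. ] 1.1
bowl (37.5, -82) [485.6 236.2   0. ] 1.1
t 0.1 pos [211.5 587.5 246.7] yaw -19.81 z axis [-0.001 -0.002 -1.   ] w 86.8 F [-0.1 -0.4 -0.2]
turn z units -4.6 then shift units x,y,z [-8.706 -7.847  2.533]
```

```bash
python3 -m creep '[[[0,0,0],[0,0,-0.92],1],[[0,0,0],[0,0,-0.92],1],[[0,0,0],[0,0,-0.92],1],[[0,0,0],[0,0,-0.92],1],[[0,0,0],[0,0,-0.92],1],[[-0.58,-0.52,0],[0,0,0],1],[[-0.58,-0.52,0],[0,0,0],1],[[-0.58,-0.52,0],[0,0,0],1],[[-0.58,-0.52,0],[0,0,0],1],[[-0.58,-0.52,0],[0,0,0],1],[[-0.58,-0.52,0],[0,0,0],1],[[-0.58,-0.52,0],[0,0,0],1],[[-0.58,-0.52,0],[0,0,0],1],[[-0.58,-0.52,0],[0,0,0],1],[[-0.58,-0.52,0],[0,0,0],1],[[-0.58,-0.52,0],[0,0,0],1],[[-0.58,-0.52,0],[0,0,0],1],[[-0.58,-0.52,0],[0,0,0],1],[[-0.58,-0.52,0],[0,0,0],1],[[-0.58,-0.52,0],[0,0,0],1]]'; python3 go.py 668 220 35 3.2
```

```text
t: 2.1
tool_pos: [0.6685, 0.2216, 0.2469]
ee_rot: [0.087, -3.139, 0.0]
wrist_force: [0.6, 0.8, -0.1]
width: 0.0871
t 2.1 pos [668.5 221.6 246.9] yaw 3.18 z axis [-0.001 -0.    -1.   ] w 87.1 F [ 0.6  0.8 -0.1]
turn z units -0.0 then shift units x,y,z [ 0.013 -0.031  4.237]
```

```bash
python3 -m creep '[[[0,-0.03,0.5],[0,0,0],1],[[0,0,0.5],[0,0,0],1],[[0,0,0.5],[0,0,0],1],[[0,0,0.5],[0,0,0],1],[[0,0,0.5],[0,0,0],1],[[0,0,0.5],[0,0,0],1],[[0,0,0.5],[0,0,0],1],[[0,0,0.4],[0,0,0],1],[[0,0,0.34],[0,0,0],1],[[0,0,0],[0,0,0],0.1],[[0,0,0],[0,0,0],0.1],[[0,0,0],[0,0,0],0.1],[[0,0,0],[0,0,0],0.1],[[0,0,0],[0,0,0],0.1],[[0,0,0],[0,0,0],0.1],[[0,0,0],[0,0,0],0.1],[[0,0,0],[0,0,0],0.1],[[0,0,0],[0,0,0],0.1]]'; python3 go.py 452.1 135.5 120 4.7
```

```text
t: 3.9
tool_pos: [0.6679, 0.2212, 0.0356]
ee_rot: [0.088, -3.14, 0.0]
wrist_force: [-0.1, -1.9, 1.2]
width: 0.0231
t 3.9 pos [667.9 221.2  35.6] yaw 3.19 z axis [-0. -0. -1.] w 23.1 F [-0.1 -1.9  1.2]
turn z units -0.3 then shift units x,y,z [ 4.442 -1.354 -1.688]
```

```bash
python3 -m creep '[[[0,0,-0.2],[0,0,0],0.1],[[0,0,-0.5],[0,0,0],0.1],[[0,0,-0.5],[0,0,0],0.1],[[0,0,-0.5],[0,0,-0.3],0.1],[[0.37,-0.113,0],[0,0,0],0.1],[[0.37,-0.113,0],[0,0,0],0.1],[[0.37,-0.113,0],[0,0,0],0.1],[[0.37,-0.113,0],[0,0,0],0.1],[[0.37,-0.113,0],[0,0,0],0.1],[[0.37,-0.113,0],[0,0,0],0.1],[[0.37,-0.113,0],[0,0,0],0.1],[[0.37,-0.113,0],[0,0,0],0.1],[[0.37,-0.113,0],[0,0,0],0.1],[[0.37,-0.113,0],[0,0,0],0.1],[[0.37,-0.113,0],[0,0,0],0.1],[[0.37,-0.113,0],[0,0,0],0.1],[[0,0,0],[0,0,0],0.1]]'; python3 go.py 450.5 135.5 58 4.7
```

```text
t: 5.6
tool_pos: [0.449, 0.1352, 0.1209]
ee_rot: [0.127, -3.135, 0.0]
wrist_force: [-0.2, 0.3, -1.0]
width: 0.0214
t 5.6 pos [449.  135.2 120.9] yaw 4.65 z axis [-0.004 -0.    -1.   ] w 21.4 F [-0.2  0.3 -1. ]
turn z units -0.01 then shift units x,y,z [-0.03   0.004  1.257]
```

```bash
python3 -m creep '[[[-0.03,0,0.4],[0,0,0],0.1],[[0,0,0.4],[0,0,0],0.1],[[0,0,0.3],[0,0,0],0.1],[[0,0,0.1],[0,0,0],0.1],[[0,0,0.06],[0,0,0],0.1],[[0,0,0],[0,0,0],0.1],[[0,0,0],[0,0,0],0.1]]'
python3 - <<'E'
from h import *
from plant import eyes
for n in('top','scene'): cv2.imwrite(n+'1_raw.png',eyes.camera(n)['image'][:,:,::-1])
a=cv2.imread('top1_raw.png');b=cv2.imread('scene1_raw.png')
cv2.imwrite('pics/a1.png',np.hstack([cv2.resize(a[195:305,200:320],(400,367),interpolation=2),cv2.resize(b[145:255,240:360],(400,367),interpolation=2)]))
E
```

```text
t: 6.3
tool_pos: [0.4543, 0.1358, 0.0581]
ee_rot: [-0.129, 3.138, 0.0]
wrist_force: [-0.0, -0.4, -0.7]
width: 0.0215
```

View pics/a1.png

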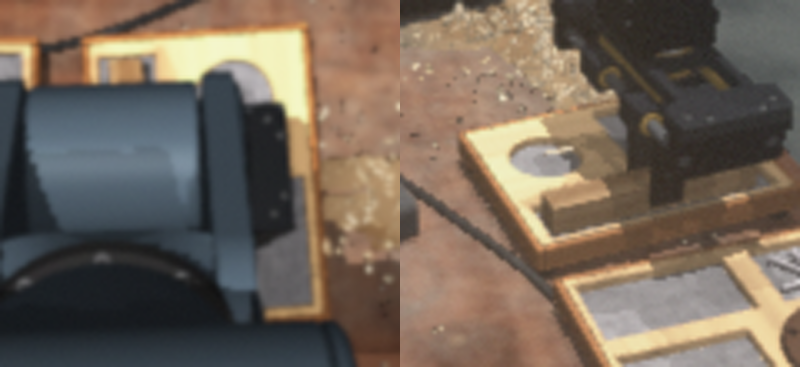

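The blank hangs over its trough, lengthwise inside it at both ends. I'll correct x by 4 mm and lower it.

```bash
python3 -m creep '[[[0.05,0,0],[0,0,0],0.1],[[0,0,0.02],[0,0,0],0.1],[[0,0,0],[0,0,0],0.1],[[0,0,0],[0,0,0],0.1]]'; python3 go.py 450.5 135.5 56.5 4.7
```

```text
t: 6.8
tool_pos: [0.4512, 0.1355, 0.0566]
ee_rot: [-0.128, 3.139, -0.0]
wrist_force: [0.7, 0.5, -1.8]
width: 0.0217
t 6.8 pos [451.2 135.5  56.6] yaw 4.69 z axis [ 0. -0. -1.] w 21.7 F [ 0.7  0.5 -1.8]
turn z units -0.0 then shift units x,y,z [0.014 0.002 0.002]
```

```bash
python3 -m creep '[[[0,0,0],[0,0,0],0.5],[[0,0,0],[0,0,0],0.5],[[0,0,0],[0,0,0],0.5],[[0,0,0],[0,0,0],0.5],[[0,0,-0.1],[0,0,0],0.5],[[0,0,-0.4],[0,0,0],0.6],[[0,0,-0.5],[0,0,0],1]]'; python3 go.py 503.3 25.9 106 4.7
```

```text
t: 7.5
tool_pos: [0.4504, 0.1354, 0.1066]
ee_rot: [0.128, -3.136, 0.0]
wrist_force: [0.9, -0.1, -1.2]
width: 0.0525
t 7.5 pos [450.4 135.4 106.6] yaw 4.68 z axis [-0.003 -0.    -1.   ] w 52.5 F [ 0.9 -0.1 -1.2]
turn z units -0.0 then shift units x,y,z [-0.875 -2.269  0.012]
```

```bash
python3 -m creep '[[[-0.175,-0.454,0],[0,0,0],1],[[-0.175,-0.454,0],[0,0,0],1],[[-0.175,-0.454,0],[0,0,0],1],[[-0.175,-0.454,0],[0,0,0],1],[[-0.175,-0.454,0],[0,0,0],1],[[0,0,0.4],[0,0,0],1],[[0,0,0.2],[0,0,0],1],[[0,0,0],[0,0,0],1],[[0,0,0],[0,0,0],1]]'; python3 go.py 503.3 25.9 46.5 4.7
python3 - <<'E'
from h import *
from plant import eyes
for n in('top','scene'): cv2.imwrite(n+'2_raw.png',eyes.camera(n)['image'][:,:,::-1])
a=cv2.imread('top2_raw.png');b=cv2.imread('scene2_raw.png')
cv2.imwrite('pics/a2.png',np.hstack([cv2.resize(a[195:305,200:320],(400,367),interpolation=2),cv2.resize(b[160:220,250:315],(400,367),interpolation=2)]))
E
```

```text
t: 8.4
tool_pos: [0.5034, 0.0265, 0.0765]
ee_rot: [0.13, -3.138, -0.0]
wrist_force: [0.2, -0.1, -0.1]
width: 0.0868
t 8.4 pos [503.4  26.5  76.5] yaw 4.73 z axis [-0.001  0.    -1.   ] w 86.8 F [ 0.2 -0.1 -0.1]
turn z units 0.01 then shift units x,y,z [ 0.004 -0.011  0.6  ]
```

View pics/a2.png

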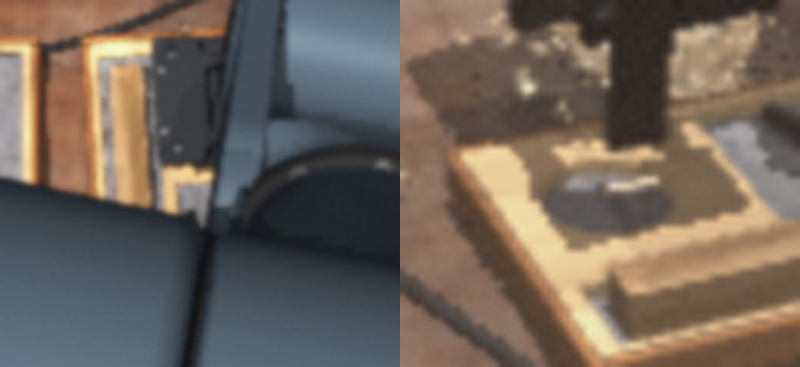

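The blank lies in its trough, and the sliver is plain on the well floor under the finger. Going down with one finger only.

```bash
python3 -m creep '[[[0,0,0.2],[0,0,0],1],[[0,0,0.2],[0,0,0],1],[[0,0,0.1],[0,0,0],1],[[0,0,0.08],[0,0,0],1],[[0,0,0],[0,0,0],1],[[0,0,0],[0,0,0],1]]'; python3 go.py 503.3 25.9 46.5 4.7
```

```text
t: 9.1
tool_pos: [0.504, 0.0259, 0.0474]
ee_rot: [0.128, -3.139, -0.0]
wrist_force: [0.4, -0.4, 0.6]
width: 0.0872
t 9.1 pos [504.   25.9  47.4] yaw 4.68 z axis [-0.  0. -1.] w 87.2 F [ 0.4 -0.4  0.6]
turn z units -0.0 then shift units x,y,z [0.015 0.001 0.018]
```

```bash
python3 -m creep '[[[0,-0.03,0.015],[0,0,0],1],[[0,-0.03,0],[0,0,0],1],[[0,-0.03,0],[0,0,0],1],[[0,-0.03,0],[0,0,0],1],[[0,-0.03,0],[0,0,0],1],[[0,-0.03,0],[0,0,0],1],[[0,-0.03,0],[0,0,0],1],[[0,-0.03,0],[0,0,0],1],[[0,-0.02,0],[0,0,0],1],[[0,0,0],[0,0,0],1]]'; python3 go.py 
python3 -m creep '[[[0,0.08,0],[0,0,0],1],[[0,0,-0.3],[0,0,0],1],[[0,0,-0.6],[0,0,0],1],[[0,0,-0.6],[0,0,0],1],[[0,0,-0.4],[0,0,0],1],[[0,0,0],[0,0,0],1]]'; python3 go.py 628.7 330.3 140 0;python3 - <<'E'
from h import *
from plant import eyes
b=eyes.camera('scene')['image'][:,:,::-1]
cv2.imwrite('pics/a3.png',cv2.resize(b[160:220,250:330],(800,600),interpolation=2))
E
```

```text
t: 10.1
tool_pos: [0.5052, 0.0129, 0.0468]
ee_rot: [-0.128, 3.139, 0.0]
wrist_force: [0.4, 0.2, 1.1]
width: 0.0872
t 10.1 pos [505.2  12.9  46.8] yaw 4.67 z axis [ 0.  0. -1.] w 87.2 F [0.4 0.2 1.1]
t: 10.7
tool_pos: [0.5065, 0.0171, 0.1443]
ee_rot: [-0.129, 3.133, -0.002]
wrist_force: [0.3, -1.4, -0.4]
width: 0.0872
t 10.7 pos [506.5  17.1 144.3] yaw 4.71 z axis [ 0.006 -0.001 -1.   ] w 87.2 F [ 0.3 -1.4 -0.4]
turn z units 0.94 then shift units x,y,z [-2.445  6.265  0.087]
```

View pics/a3.png

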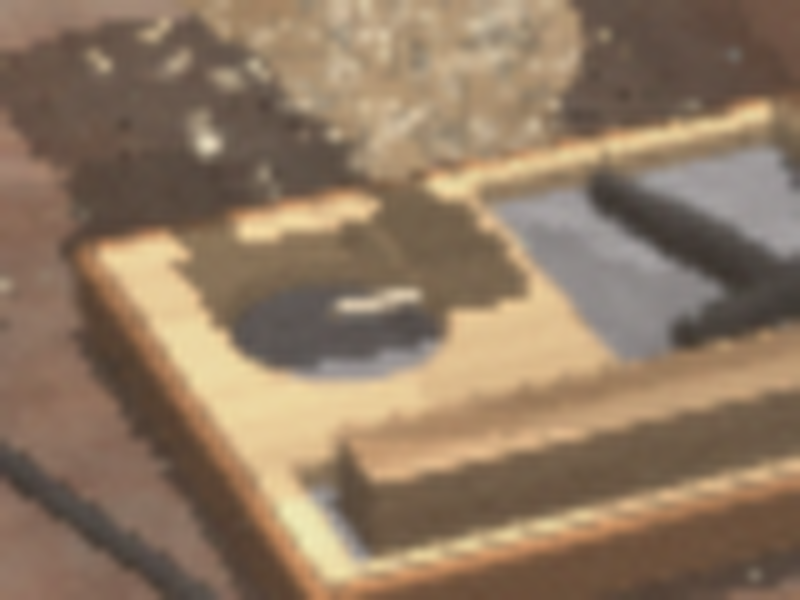

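```bash
python3 - <<'E'
from h import *
Q=np.load('Q.npy',allow_pickle=True).item(); q=Q['copy']
for l,p in dict(tip0=(283.4,191.4),out0=(292,189.4),tip=(250+33.5,160+30.5),out=(250+42,160+29.5),wellL=(250+23,160+33),wellR=(250+44.8,160+32),wellN=(250+34.5,160+37.8),wellF=(250+34,160+28.3)).items():
    z=.028 if 'well' in l else .022
    m=onz('scene',p,z)[0]; print(l,(R.from_rotvec([0,0,-q[3]]).apply(m-np.array(q[:3]))*1e3-[50,-23,0]).round(1))
E
python3 go.py 628.6 330.8 140 4.7
```

```text
tip0 [-3.2 -6.8 22. ]
out0 [-25.3  -7.1  22. ]
tip [ -4.9 -10.2  22. ]
out [-25.1  -6.7  22. ]
wellL [25.2 -1.3 28. ]
wellR [-23.   13.4  28. ]
wellN [ 8.3 26.3 28. ]
wellF [ -6. -10.  28.]
t 10.75 pos [505.5  17.2 142.9] yaw 4.71 z axis [ 0.003 -0.001 -1.   ] w 87.0 F [-0.3 -0.5  0.6]
turn z units 0.0 then shift units x,y,z [-2.968  6.05   0.058]
```

```bash
python3 -m creep '[[[0.03,0.19,0.5],[0,0,0],1],[[0,0,0.5],[0,0,0],1],[[0,0,0.5],[0,0,0],1],[[0,0,0.25],[0,0,0],1],[[0,0,0.15],[0,0,0],1],[[0,0,0],[0,0,0],1],[[0,0,0],[0,0,0],1]]'; python3 go.py 503.3 27 45.5 4.7
```

```text
t: 11.45
tool_pos: [0.5027, 0.0263, 0.0468]
ee_rot: [-0.128, 3.139, -0.0]
wrist_force: [-0.1, -0.2, 0.3]
width: 0.0867
t 11.45 pos [502.7  26.3  46.8] yaw 4.68 z axis [ 0. -0. -1.] w 86.7 F [-0.1 -0.2  0.3]
turn z units -0.0 then shift units x,y,z [-0.013  0.014  0.025]
```

```bash
python3 -m creep '[[[0,0,0.025],[0,0,0],1],[[0,0,0],[0,0,0],1],[[0,-0.04,0],[0,0,0],1],[[0,-0.04,0],[0,0,0],1],[[0,-0.04,0],[0,0,0],1],[[0,-0.04,0],[0,0,0],1],[[0,-0.04,0],[0,0,0],1],[[0,-0.04,0],[0,0,0],1],[[0,-0.04,0],[0,0,0],1],[[0,-0.03,0],[0,0,0],1],[[0,0,0],[0,0,0],1],[[0,0,0],[0,0,0],1]]'; python3 go.py 503 11 45
python3 -m creep '[[[0,0.06,0],[0,0,0],1],[[0,0,-0.3],[0,0,0],1],[[0,0,-0.6],[0,0,0],1],[[0,0,-0.6],[0,0,0],1],[[0,0,-0.5],[0,0,0],1],[[-0.3,0.6,0],[0,0,0],1],[[-0.3,0.6,0],[0,0,0],1],[[-0.3,0.6,0],[0,0,0],1],[[-0.3,0.6,0],[0,0,0],1],[[-0.3,0.6,0],[0,0,0],1],[[-0.3,0.6,0],[0,0,0],1],[[-0.3,0.6,0],[0,0,0],1],[[-0.3,0.6,0],[0,0,0],1],[[-0.3,0.6,0],[0,0,0],1],[[-0.3,0.6,0],[0,0,0],1],[[0,0,0],[0,0,0],1]]'; python3 go.py 628.6 330.8 35 4.7;python3 - <<'E'
from h import *
from plant import eyes
b=eyes.camera('scene')['image'][:,:,::-1]; a=eyes.camera('top')['image'][:,:,::-1]
cv2.imwrite('pics/a4.png',np.hstack([cv2.resize(b[165:210,260:310],(400,360),interpolation=2),cv2.resize(a[202:247,248:298],(400,360),interpolation=2)]))
E
```

```text
t: 12.65
tool_pos: [0.5038, 0.0108, 0.0456]
ee_rot: [0.128, -3.139, -0.0]
wrist_force: [0.2, 0.1, 0.6]
width: 0.0871
t 12.65 pos [503.8  10.8  45.6] yaw 4.68 z axis [-0.  0. -1.] w 87.1 F [0.2 0.1 0.6]
t: 14.25
tool_pos: [0.6293, 0.3296, 0.1454]
ee_rot: [-0.134, 3.136, 0.004]
wrist_force: [0.4, -0.2, 0.7]
width: 0.0869
t 14.25 pos [629.3 329.6 145.4] yaw 4.91 z axis [ 0.003  0.002 -1.   ] w 86.9 F [ 0.4 -0.2  0.7]
turn z units 0.04 then shift units x,y,z [0.012 0.025 2.208]Traceback (most recent call last):
  File "go.py", line 7, in <module>
    x,y,z,w=map(float,sys.argv[1:5]); dy=(w-yaw+90)%180-90
    ^^^^^^^
ValueError: not enough values to unpack (expected 4, got 3)
```

View pics/a4.png

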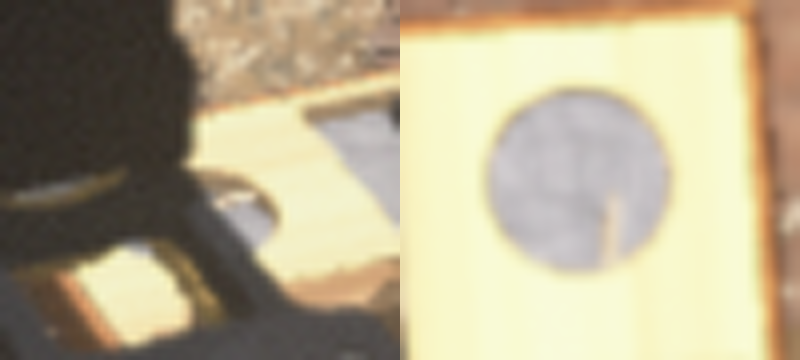

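The sliver didn't move when the finger passed 0.5 mm above the floor, so it is only a flat shaving and no obstacle. Next is the sample.

```bash
python3 -m creep '[[[0.012,0.025,0.5],[0,0,0.04],1],[[0,0,0.5],[0,0,0],1],[[0,0,0.5],[0,0,0],1],[[0,0,0.4],[0,0,0],1],[[0,0,0.22],[0,0,0],1],[[0,0,0.09],[0,0,0],1],[[0,0,0],[0,0,0],0.25],[[0,0,0],[0,0,0],0.25],[[0,0,0],[0,0,0],0.25],[[0,0,0],[0,0,0],0.25],[[0,0,0],[0,0,0],0.25],[[0,0,0],[0,0,0],0.25],[[0,0,0],[0,0,0],0.25],[[0,0,0],[0,0,0],0.25]]'; python3 go.py 507.6 70.9 35 4.7
```

```text
t: 15.75
tool_pos: [0.6279, 0.3265, 0.0352]
ee_rot: [-0.123, 3.139, 0.0]
wrist_force: [0.2, -0.0, 1.1]
width: 0.0335
t 15.75 pos [627.9 326.5  35.2] yaw 4.49 z axis [ 0.  0. -1.] w 33.5 F [ 0.2 -0.   1.1]
turn z units -0.04 then shift units x,y,z [ 2.816e+00 -4.898e+00  4.000e-03]
```

```bash
python3 -m creep '[[[0,0,-0.1],[0,0,0],0.25],[[0,0,-0.3],[0,0,0],0.25],[[0,0,-0.5],[0,0,0],0.25],[[0,0,-0.5],[0,0,0],0.25],[[0,0,-0.3],[0,0,-0.04],0.25],[[0,0,0],[0,0,0],0.25]]'; python3 go.py 507.6 70.9 120 4.7;python3 - <<'E'
from h import *
from plant import eyes
b=eyes.camera('scene')['image'][:,:,::-1]
cv2.imwrite('pics/a5.png',cv2.resize(b[190:310,190:350],(800,600),interpolation=2))
E
```

```text
t: 16.35
tool_pos: [0.6298, 0.327, 0.1239]
ee_rot: [-0.128, 3.132, 0.003]
wrist_force: [0.9, -0.0, -0.8]
width: 0.0344
t 16.35 pos [629.8 327.  123.9] yaw 4.7 z axis [ 0.006  0.002 -1.   ] w 34.4 F [ 0.9 -0.  -0.8]
turn z units -0.0 then shift units x,y,z [ 2.856 -4.904  0.077]
```

View pics/a5.png

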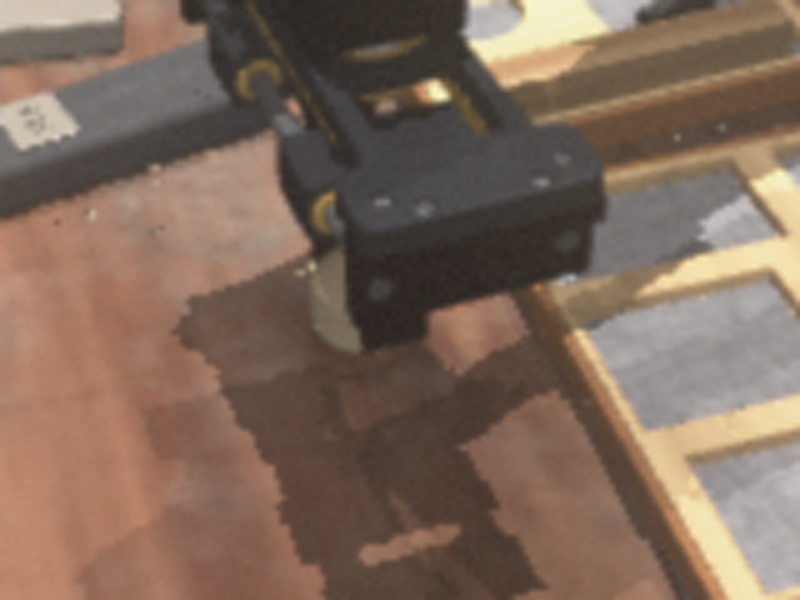

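Sample is held upright, foot about 10 mm below the fingertips. Carrying to the well.

```bash
python3 -m creep '[[[0.204,-0.35,0],[0,0,0],0.25],[[0.204,-0.35,0],[0,0,0],0.25],[[0.204,-0.35,0],[0,0,0],0.25],[[0.204,-0.35,0],[0,0,0],0.25],[[0.204,-0.35,0],[0,0,0],0.25],[[0.204,-0.35,0],[0,0,0],0.25],[[0.204,-0.35,0],[0,0,0],0.25],[[0.204,-0.35,0],[0,0,0],0.25],[[0.204,-0.35,0],[0,0,0],0.25],[[0.204,-0.35,0],[0,0,0],0.25],[[0.204,-0.35,0],[0,0,0],0.25],[[0.204,-0.35,0],[0,0,0],0.25],[[0.204,-0.35,0],[0,0,0],0.25],[[0.204,-0.35,0],[0,0,0],0.25],[[0,0,0.5],[0,0,0],0.25],[[0,0,0.3],[0,0,0],0.25],[[0,0,0],[0,0,0],0.25],[[0,0,0],[0,0,0],0.25]]'; python3 go.py 508 71.5 55.8 4.7
```

```text
t: 18.2
tool_pos: [0.5049, 0.0705, 0.0793]
ee_rot: [0.128, -3.137, -0.0]
wrist_force: [-0.1, -1.5, -0.4]
width: 0.0339
t 18.2 pos [504.9  70.5  79.3] yaw 4.68 z axis [-0.002  0.    -1.   ] w 33.9 F [-0.1 -1.5 -0.4]
turn z units -0.0 then shift units x,y,z [-0.064  0.015  0.471]
```

```bash
python3 -m creep '[[[-0.04,0.015,0.3],[0,0,0],0.25],[[0,0,0.12],[0,0,0],0.25],[[0,0,0],[0,0,0],0.25],[[0,0,0],[0,0,0],0.25]]'; python3 go.py 508 71.5 55.8 4.7
```

```text
t: 18.6
tool_pos: [0.5075, 0.0715, 0.0594]
ee_rot: [-0.129, 3.139, -0.0]
wrist_force: [1.0, 0.3, -1.5]
width: 0.0338
t 18.6 pos [507.5  71.5  59.4] yaw 4.7 z axis [ 0. -0. -1.] w 33.8 F [ 1.   0.3 -1.5]
turn z units 0.0 then shift units x,y,z [-0.01  -0.     0.072]
```

```bash
python3 -m creep '[[[0,0,0.05],[0,0,0],0.25],[[0,0,0.02],[0,0,0],0.25],[[0,0,0],[0,0,0],0.25],[[0,0,0],[0,0,0],0.25]]'; python3 go.py 508 71.5 55.8 4.7
```

```text
t: 19.0
tool_pos: [0.5075, 0.0714, 0.0557]
ee_rot: [-0.128, 3.139, -0.0]
wrist_force: [0.6, 0.2, -0.1]
width: 0.0338
t 19.0 pos [507.5  71.4  55.7] yaw 4.69 z axis [ 0. -0. -1.] w 33.8 F [ 0.6  0.2 -0.1]
turn z units -0.0 then shift units x,y,z [-0.01   0.002 -0.002]
```

```bash
python3 -m creep '[[[0,0,0],[0,0,0],0.55],[[0,0,0],[0,0,0],0.55],[[0,0,0],[0,0,0],0.55],[[0,0,0],[0,0,0],0.55],[[0,0,-0.1],[0,0,0],0.55],[[0,0,-0.4],[0,0,0],0.55],[[0,0,-0.5],[0,0,0],0.55],[[0,0,-0.5],[0,0,0],0.7],[[0,0,-0.4],[0,0,0],1],[[0,0,0],[0,0,-0.87],1],[[0,0,0],[0,0,-0.87],1]]'; python3 go.py 680.3 93.8 150 13.4
```

```text
t: 20.1
tool_pos: [0.5079, 0.0714, 0.152]
ee_rot: [-0.371, 3.117, -0.001]
wrist_force: [-0.8, 0.5, -0.6]
width: 0.072
t 20.1 pos [507.9  71.4 152. ] yaw 13.57 z axis [ 0.003 -0.    -1.   ] w 72.0 F [-0.8  0.5 -0.6]
turn z units 0.03 then shift units x,y,z [-3.458 -0.363  0.039]
```

```bash
python3 -m creep '[[[-0.384,-0.04,0],[0,0,0],1],[[-0.384,-0.04,0],[0,0,0],1],[[-0.384,-0.04,0],[0,0,0],1],[[-0.384,-0.04,0],[0,0,0],1],[[-0.384,-0.04,0],[0,0,0],1],[[-0.384,-0.04,0],[0,0,0],1],[[-0.384,-0.04,0],[0,0,0],1],[[-0.384,-0.04,0],[0,0,0],1],[[-0.384,-0.04,0],[0,0,0],1],[[0,0,0.5],[0,0,0],1],[[0,0,0.5],[0,0,0],1],[[0,0,0.4],[0,0,0],1],[[0,0,0],[0,0,0],1],[[0,0,0],[0,0,0],1]]'; python3 go.py 680.3 93.8 36 13.4
```

```text
t: 21.5
tool_pos: [0.6796, 0.0939, 0.0806]
ee_rot: [0.366, -3.12, -0.0]
wrist_force: [0.2, 0.0, 0.1]
width: 0.0872
t 21.5 pos [679.6  93.9  80.6] yaw 13.39 z axis [-0.001 -0.    -1.   ] w 87.2 F [0.2 0.  0.1]
turn z units -0.0 then shift units x,y,z [-0.013 -0.004  0.893]
```

```bash
python3 -m creep '[[[0,0,0.4],[0,0,0],1],[[0,0,0.3],[0,0,0],1],[[0,0,0.19],[0,0,0],1],[[0,0,0],[0,0,0],1],[[0,0,0],[0,0,0],0.4],[[0,0,0],[0,0,0],0.4],[[0,0,0],[0,0,0],0.4],[[0,0,0],[0,0,0],0.4],[[0,0,0],[0,0,0],0.4],[[0,0,0],[0,0,0],0.4],[[0,0,0],[0,0,0],0.4]]'; python3 go.py 680.3 93.8 36 13.4
python3 -m creep '[[[0,0,-0.1],[0,0,0],0.4],[[0,0,-0.4],[0,0,0],0.4],[[0,0,-0.6],[0,0,0],0.4],[[0,0,-0.6],[0,0,0],0.4],[[0,0,-0.5],[0,0,0],0.4],[[0,0,0],[0,0,0.82],0.4],[[0,0,0],[0,0,0.82],0.4],[[0,0,0],[0,0,0.82],0.4],[[0,0,0],[0,0,0],0.4]]'; python3 go.py 445 393.5 150 1.1
```

```text
t: 22.6
tool_pos: [0.6799, 0.0938, 0.0363]
ee_rot: [-0.366, 3.12, -0.0]
wrist_force: [-0.3, -0.6, 1.7]
width: 0.0498
t 22.6 pos [679.9  93.8  36.3] yaw 13.4 z axis [ 0.001 -0.    -1.   ] w 49.8 F [-0.3 -0.6  1.7]
turn z units -0.0 then shift units x,y,z [-0.007 -0.001  0.007]
t: 23.5
tool_pos: [0.6792, 0.094, 0.1458]
ee_rot: [0.03, -3.14, -0.0]
wrist_force: [-0.2, -0.6, -3.3]
width: 0.05
t 23.5 pos [679.2  94.  145.8] yaw 1.1 z axis [-0.001  0.    -1.   ] w 50.0 F [-0.2 -0.6 -3.3]
turn z units -0.0 then shift units x,y,z [ 4.568  6.079 -0.084]
```

```bash
python3 -m creep '[[[0.286,0.38,0],[0,0,0],0.4],[[0.286,0.38,0],[0,0,0],0.4],[[0.286,0.38,0],[0,0,0],0.4],[[0.286,0.38,0],[0,0,0],0.4],[[0.286,0.38,0],[0,0,0],0.4],[[0.286,0.38,0],[0,0,0],0.4],[[0.286,0.38,0],[0,0,0],0.4],[[0.286,0.38,0],[0,0,0],0.4],[[0.286,0.38,0],[0,0,0],0.4],[[0.286,0.38,0],[0,0,0],0.4],[[0.286,0.38,0],[0,0,0],0.4],[[0.286,0.38,0],[0,0,0],0.4],[[0.286,0.38,0],[0,0,0],0.4],[[0.286,0.38,0],[0,0,0],0.4],[[0.286,0.38,0],[0,0,0],0.4],[[0.286,0.38,0],[0,0,0],0.4],[[0,0,0.7],[0,0,0],0.4],[[0,0,0.6],[0,0,0],0.4],[[0,0,0],[0,0,0],0.4],[[0,0,0],[0,0,0],0.4]]'; python3 go.py 445 393.5 57 1.1
```

```text
t: 25.5
tool_pos: [0.4447, 0.3936, 0.081]
ee_rot: [0.031, -3.14, 0.001]
wrist_force: [0.5, -0.1, -2.4]
width: 0.0493
t 25.5 pos [444.7 393.6  81. ] yaw 1.14 z axis [-0.001 -0.001 -1.   ] w 49.3 F [ 0.5 -0.1 -2.4]
turn z units 0.01 then shift units x,y,z [-0.006 -0.002  0.479]
```

```bash
python3 -m creep '[[[0,0,0.3],[0,0,0],0.4],[[0,0,0.12],[0,0,0],0.4],[[0,0,0.06],[0,0,0],0.4],[[0,0,0],[0,0,0],0.4],[[0,0,0],[0,0,0],0.4]]'; python3 go.py 445 393.5 56.8 1.1
python3 -m creep '[[[0,0,0],[0,0,0],0.75],[[0,0,0],[0,0,0],0.75],[[0,0,0],[0,0,0],0.75],[[0,0,0],[0,0,0],0.75],[[0,0,-0.1],[0,0,0],0.75],[[0,0,-0.5],[0,0,0],0.8],[[0,0,-0.7],[0,0,0],0.8],[[0,0,-0.6],[0,0,0],0.8],[[0,0,0],[0,0,0.91],0.8],[[0,0,0],[0,0,0.91],0.8],[[0,0,0],[0,0,0],0.8]]'; python3 go.py 692.2 -7.4 150 -8
```

```text
t: 26.0
tool_pos: [0.4455, 0.3935, 0.0573]
ee_rot: [-0.03, 3.141, 0.0]
wrist_force: [-0.2, 0.1, -1.8]
width: 0.0495
t 26.0 pos [445.5 393.5  57.3] yaw 1.08 z axis [ 0.  0. -1.] w 49.5 F [-0.2  0.1 -1.8]
turn z units -0.0 then shift units x,y,z [0.009 0.    0.01 ]
t: 27.1
tool_pos: [0.4453, 0.3936, 0.1529]
ee_rot: [0.219, 3.133, 0.001]
wrist_force: [0.5, 0.1, -0.3]
width: 0.0694
t 27.1 pos [445.3 393.6 152.9] yaw -8.0 z axis [ 0.001  0.001 -1.   ] w 69.4 F [ 0.5  0.1 -0.3]
turn z units -0.0 then shift units x,y,z [-6.007 -7.254  0.057]
```

```bash
python3 -m creep '[[[-0.334,-0.403,0],[0,0,0],0.8],[[-0.334,-0.403,0],[0,0,0],0.8],[[-0.334,-0.403,0],[0,0,0],0.8],[[-0.334,-0.403,0],[0,0,0],0.8],[[-0.334,-0.403,0],[0,0,0],0.8],[[-0.334,-0.403,0],[0,0,0],0.8],[[-0.334,-0.403,0],[0,0,0],0.8],[[-0.334,-0.403,0],[0,0,0],0.8],[[-0.334,-0.403,0],[0,0,0],0.8],[[-0.334,-0.403,0],[0,0,0],0.8],[[-0.334,-0.403,0],[0,0,0],0.8],[[-0.334,-0.403,0],[0,0,0],0.8],[[-0.334,-0.403,0],[0,0,0],0.8],[[-0.334,-0.403,0],[0,0,0],0.8],[[-0.334,-0.403,0],[0,0,0],0.8],[[-0.334,-0.403,0],[0,0,0],0.8],[[-0.334,-0.403,0],[0,0,0],0.8],[[-0.334,-0.403,0],[0,0,0],0.8],[[0,0,0.7],[0,0,0],0.8],[[0,0,0.7],[0,0,0],0.8]]'; python3 -m creep '[[[0,0,0],[0,0,0],0.8],[[0,0,0],[0,0,0],0.8]]'; python3 go.py 692.2 -7.4 36 -8
```

```text
t: 29.1
tool_pos: [0.6939, -0.009, 0.0825]
ee_rot: [0.219, 3.13, -0.001]
wrist_force: [-0.5, -0.7, 0.1]
width: 0.0698
t: 29.3
tool_pos: [0.6917, -0.0074, 0.0815]
ee_rot: [-0.218, -3.132, -0.0]
wrist_force: [0.4, -0.2, -0.3]
width: 0.0698
t 29.3 pos [691.7  -7.4  81.5] yaw -7.95 z axis [-0.002  0.    -1.   ] w 69.8 F [ 0.4 -0.2 -0.3]
turn z units 0.01 then shift units x,y,z [-0.009  0.002  0.91 ]
```

```bash
python3 -m creep '[[[0,0,0.4],[0,0,0],0.8],[[0,0,0.3],[0,0,0],0.8],[[0,0,0.2],[0,0,0],0.8],[[0,0,0],[0,0,0],0.8],[[0,0,0],[0,0,0],0.4],[[0,0,0],[0,0,0],0.4],[[0,0,0],[0,0,0],0.4],[[0,0,0],[0,0,0],0.4],[[0,0,0],[0,0,0],0.4],[[0,0,0],[0,0,0],0.4]]'; python3 go.py 692.2 -7.4 36 -8
python3 -m creep '[[[0,0,-0.1],[0,0,0],0.4],[[0,0,-0.4],[0,0,0],0.4],[[0,0,-0.6],[0,0,0],0.4],[[0,0,-0.6],[0,0,0],0.4],[[0,0,-0.6],[0,0,0],0.4],[[0,0,0],[0,0,-0.91],0.4],[[0,0,0],[0,0,-0.91],0.4],[[0,0,0],[0,0,0],0.4]]'; python3 go.py 491.6 312.4 150 1.1
```

```text
t: 30.3
tool_pos: [0.6929, -0.0077, 0.0379]
ee_rot: [0.219, 3.132, -0.0]
wrist_force: [-0.9, -0.2, 3.8]
width: 0.0523
t 30.3 pos [692.9  -7.7  37.9] yaw -8.01 z axis [ 0.001 -0.    -1.   ] w 52.3 F [-0.9 -0.2  3.8]
turn z units -0.0 then shift units x,y,z [0.014 0.003 0.038]
t: 31.1
tool_pos: [0.6918, -0.0075, 0.1521]
ee_rot: [0.03, -3.141, -0.0]
wrist_force: [-0.4, 0.1, -0.4]
width: 0.0523
t 31.1 pos [691.8  -7.5 152.1] yaw 1.08 z axis [-0.001  0.    -1.   ] w 52.3 F [-0.4  0.1 -0.4]
turn z units -0.0 then shift units x,y,z [3.881 6.473 0.041]
```

```bash
python3 -m creep '[[[0.243,0.405,0],[0,0,0],0.4],[[0.243,0.405,0],[0,0,0],0.4],[[0.243,0.405,0],[0,0,0],0.4],[[0.243,0.405,0],[0,0,0],0.4],[[0.243,0.405,0],[0,0,0],0.4],[[0.243,0.405,0],[0,0,0],0.4],[[0.243,0.405,0],[0,0,0],0.4],[[0.243,0.405,0],[0,0,0],0.4],[[0.243,0.405,0],[0,0,0],0.4],[[0.243,0.405,0],[0,0,0],0.4],[[0.243,0.405,0],[0,0,0],0.4],[[0.243,0.405,0],[0,0,0],0.4],[[0.243,0.405,0],[0,0,0],0.4],[[0.243,0.405,0],[0,0,0],0.4],[[0.243,0.405,0],[0,0,0],0.4],[[0.243,0.405,0],[0,0,0],0.4],[[0,0,0.7],[0,0,0],0.4],[[0,0,0.7],[0,0,0],0.4],[[0,0,0],[0,0,0],0.4],[[0,0,0],[0,0,0],0.4]]'; python3 go.py 491.6 312.4 57.5 1.1
```

```text
t: 33.1
tool_pos: [0.4912, 0.3127, 0.0817]
ee_rot: [0.029, -3.14, 0.001]
wrist_force: [0.5, 0.4, -0.6]
width: 0.0522
t 33.1 pos [491.2 312.7  81.7] yaw 1.06 z axis [-0.002 -0.001 -1.   ] w 52.2 F [ 0.5  0.4 -0.6]
turn z units -0.01 then shift units x,y,z [-0.008 -0.006  0.485]
```

```bash
python3 -m creep '[[[0,0,0.3],[0,0,0],0.4],[[0,0,0.13],[0,0,0],0.4],[[0,0,0.06],[0,0,0],0.4],[[0,0,0],[0,0,0],0.4],[[0,0,0],[0,0,0],0.4]]'; python3 go.py 491.6 312.4 57.5 1.1
python3 -m creep '[[[0,0,0],[0,0,0],0.72],[[0,0,0],[0,0,0],0.72],[[0,0,0],[0,0,0],0.72],[[0,0,0],[0,0,0],0.72],[[0,0,-0.1],[0,0,0],0.72],[[0,0,-0.5],[0,0,0],0.72],[[0,0,-0.7],[0,0,0],0.8],[[0,0,-0.7],[0,0,0],0.8],[[0,0,0],[0,0,0.59],0.8],[[0,0,0],[0,0,0.59],0.8],[[0,0,0],[0,0,0],0.8]]'; python3 go.py 697 -104.2 155 -4.8
python3 - <<'E'
from h import *
u=lambda p:(np.array(p)+.5)/1.56-.5
for p in [(325,242),(335,246),(418,232)]: print('lathe foot',onz('scene',u(p),0)[0].round(3))
E
```

```text
t: 33.6
tool_pos: [0.4921, 0.3127, 0.0579]
ee_rot: [-0.029, 3.141, 0.0]
wrist_force: [-0.1, -0.3, -0.9]
width: 0.0525
t 33.6 pos [492.1 312.7  57.9] yaw 1.07 z axis [ 0.001  0.    -1.   ] w 52.5 F [-0.1 -0.3 -0.9]
turn z units -0.01 then shift units x,y,z [ 0.011 -0.005  0.008]
t: 34.7
tool_pos: [0.4918, 0.3127, 0.1583]
ee_rot: [0.132, 3.138, 0.001]
wrist_force: [-0.0, -0.2, -0.5]
width: 0.0694
t 34.7 pos [491.8 312.7 158.3] yaw -4.81 z axis [ 0.001  0.    -1.   ] w 69.4 F [-0.  -0.2 -0.5]
turn z units -0.0 then shift units x,y,z [-4.787 -7.966  0.067]
lathe foot [ 0.638 -0.202  0.   ]
lathe foot [ 0.623 -0.182  0.   ]
lathe foot [ 0.468 -0.188  0.   ]
```

```bash
python3 -m creep '[[[-0.242,-0.398,0],[0,0,0],0.8],[[-0.242,-0.398,0],[0,0,0],0.8],[[-0.242,-0.398,0],[0,0,0],0.8],[[-0.242,-0.398,0],[0,0,0],0.8],[[-0.242,-0.398,0],[0,0,0],0.8],[[-0.242,-0.398,0],[0,0,0],0.8],[[-0.242,-0.398,0],[0,0,0],0.8],[[-0.242,-0.398,0],[0,0,0],0.8],[[-0.242,-0.398,0],[0,0,0],0.8],[[-0.242,-0.398,0],[0,0,0],0.8],[[-0.242,-0.398,0],[0,0,0],0.8],[[-0.242,-0.398,0],[0,0,0],0.8],[[-0.242,-0.398,0],[0,0,0],0.8],[[-0.242,-0.398,0],[0,0,0],0.8],[[-0.242,-0.398,0],[0,0,0],0.8],[[-0.242,-0.398,0],[0,0,0],0.8],[[-0.242,-0.398,0],[0,0,0],0.8],[[-0.242,-0.398,0],[0,0,0],0.8],[[-0.242,-0.398,0],[0,0,0],0.8],[[-0.242,-0.398,0],[0,0,0],0.8]]'; python3 -m creep '[[[0,0,0],[0,0,0],0.8],[[0,0,0.4],[0,0,0],0.8],[[0,0,0],[0,0,0],0.8],[[0,0,0],[0,0,0],0.8]]'; python3 go.py 700 -104.5 53 -4.8
python3 - <<'E'
from h import *
from plant import eyes
b=eyes.camera('scene')['image'][:,:,::-1]; a=eyes.camera('top')['image'][:,:,::-1]
cv2.imwrite('pics/a6.png',np.hstack([cv2.resize(b[60:330,150:450],(450,405),interpolation=2),cv2.resize(a[100:310,90:272],(350,405),interpolation=2)]))
E
```

```text
t: 36.7
tool_pos: [0.7, -0.1058, 0.1573]
ee_rot: [-0.131, -3.138, -0.0]
wrist_force: [0.0, -0.1, -0.5]
width: 0.0696
t: 37.1
tool_pos: [0.6987, -0.1034, 0.137]
ee_rot: [-0.131, -3.137, -0.001]
wrist_force: [-0.4, -0.3, -0.7]
width: 0.0696
t 37.1 pos [ 698.7 -103.4  137. ] yaw -4.77 z axis [-0.002  0.001 -1.   ] w 69.6 F [-0.4 -0.3 -0.7]
turn z units 0.01 then shift units x,y,z [-0.027 -0.019  1.679]
```

View pics/a6.png

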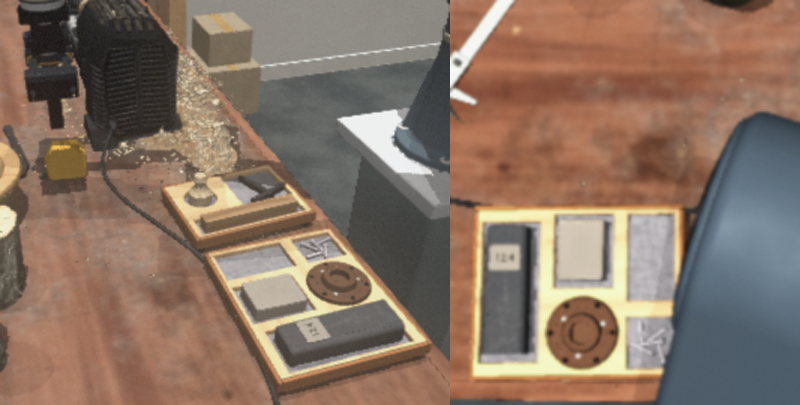

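The blank, sample (upright), meter (screen up) and block all sit in their recesses, and the gripper is above the tape, just clear of the lathe.

```bash
python3 -m creep '[[[-0.01,-0.015,0.4],[0,0,0],0.8],[[0,0,0.4],[0,0,0],0.8],[[0,0,0.4],[0,0,0],0.8],[[0,0,0.3],[0,0,0],0.8],[[0,0,0.15],[0,0,0],0.8],[[0,0,0],[0,0,0],0.8],[[0,0,0],[0,0,0],0.3],[[0,0,0],[0,0,0],0.3],[[0,0,0],[0,0,0],0.3],[[0,0,0],[0,0,0],0.3],[[0,0,0],[0,0,0],0.3],[[0,0,0],[0,0,0],0.3],[[0,0,0],[0,0,0],0.3],[[0,0,0],[0,0,0],0.3]]'; python3 go.py 700 -104 53 -4.8
```

```text
t: 38.6
tool_pos: [0.7002, -0.105, 0.0554]
ee_rot: [0.132, 3.138, -0.0]
wrist_force: [-0.2, 0.7, 2.1]
width: 0.0358
t 38.6 pos [ 700.2 -105.    55.4] yaw -4.82 z axis [ 0. -0. -1.] w 35.8 F [-0.2  0.7  2.1]
turn z units -0.0 then shift units x,y,z [0.005 0.02  0.048]
```

```bash
python3 -m creep '[[[0,0,-0.1],[0,0,0],0.3],[[0,0,-0.4],[0,0,0],0.3],[[0,0,-0.6],[0,0,0],0.3],[[0,0,-0.6],[0,0,0],0.3],[[0,0,-0.4],[0,0,0],0.3],[[0,0,0],[0,0,-0.59],0.3],[[0,0,0],[0,0,-0.59],0.3],[[0,0,0],[0,0,0],0.3]]'; python3 go.py 488 236.2 160 1.1
python3 - <<'E'
from h import *
T=lambda p:(np.array(p)+.5)/2.9-.5+[95,105]
S=lambda p:(np.array(p)+.5)/2.85-.5+[170,145]
for p in [(36,98),(106,96),(22,93)]: print('scene z0',onz('scene',S(p),0.002)[0].round(4))
for p,z in [((735,160),.005),((733,62),.01),((745,69),.055),((745,133),.06)]: print('top',onz('top',T(p),z)[0].round(4))
a=cv2.imread('top0_raw.png'); b=cv2.imread('scene0_raw.png')
from plant import eyes
c=eyes.camera('scene')['image'][:,:,::-1]
cv2.imwrite('pics/a7.png',np.hstack([cv2.resize(a[118:168,335:365],(240,400),interpolation=2),cv2.resize(b[148:185,170:215],(280,400),interpolation=2),cv2.resize(c[80:200,140:224],(280,400),interpolation=2)]))
E
```

```text
t: 39.4
tool_pos: [0.699, -0.1048, 0.1592]
ee_rot: [0.03, -3.139, -0.001]
wrist_force: [-0.2, -0.6, -4.3]
width: 0.0358
t 39.4 pos [ 699.  -104.8  159.2] yaw 1.09 z axis [-0.002  0.001 -1.   ] w 35.8 F [-0.2 -0.6 -4.3]
turn z units -0.0 then shift units x,y,z [ 4.089  6.9   -0.016]
scene z0 [ 0.7237 -0.0929  0.002 ]
scene z0 [ 0.663  -0.0778  0.002 ]
scene z0 [ 0.7348 -0.1051  0.002 ]
top [ 0.6591 -0.1066  0.005 ]
top [ 0.7371 -0.1047  0.01  ]
top [ 0.7189 -0.1048  0.055 ]
top [ 0.6682 -0.1032  0.06  ]
```

View pics/a7.png

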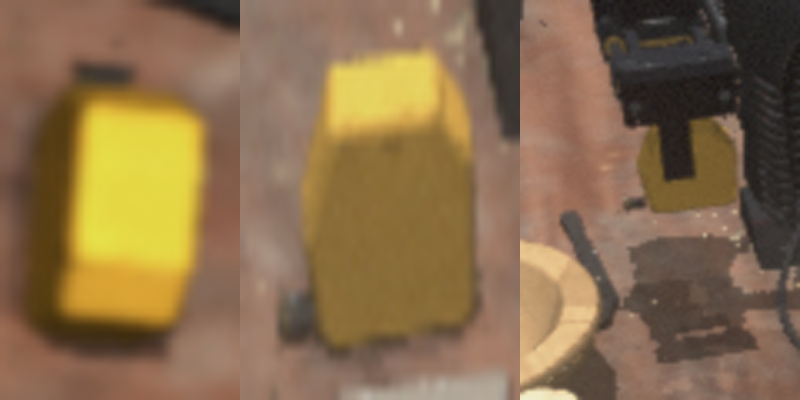

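```bash
python3 -m creep '[[[0.228,0.383,0],[0,0,0],0.3],[[0.228,0.383,0],[0,0,0],0.3],[[0.228,0.383,0],[0,0,0],0.3],[[0.228,0.383,0],[0,0,0],0.3],[[0.228,0.383,0],[0,0,0],0.3],[[0.228,0.383,0],[0,0,0],0.3],[[0.228,0.383,0],[0,0,0],0.3],[[0.228,0.383,0],[0,0,0],0.3],[[0.228,0.383,0],[0,0,0],0.3],[[0.228,0.383,0],[0,0,0],0.3],[[0.228,0.383,0],[0,0,0],0.3],[[0.228,0.383,0],[0,0,0],0.3],[[0.228,0.383,0],[0,0,0],0.3],[[0.228,0.383,0],[0,0,0],0.3],[[0.228,0.383,0],[0,0,0],0.3],[[0.228,0.383,0],[0,0,0],0.3],[[0.228,0.383,0],[0,0,0],0.3],[[0.228,0.383,0],[0,0,0],0.3],[[0,0,0.5],[0,0,0],0.3],[[0,0,0.5],[0,0,0],0.3]]'; python3 -m creep '[[[0,0,0],[0,0,0],0.3],[[0,0,0],[0,0,0],0.3],[[0,0,0],[0,0,0],0.3]]'; python3 go.py 487 236.2 75.5 1.1
```

```text
t: 41.45
tool_pos: [0.4883, 0.2374, 0.1107]
ee_rot: [-0.033, 3.138, 0.001]
wrist_force: [-0.2, -0.4, -4.3]
width: 0.0357
t: 41.75
tool_pos: [0.4892, 0.236, 0.1112]
ee_rot: [-0.03, 3.139, 0.001]
wrist_force: [0.2, -0.9, -3.8]
width: 0.0358
t 41.75 pos [489.2 236.  111.2] yaw 1.08 z axis [ 0.002  0.001 -1.   ] w 35.8 F [ 0.2 -0.9 -3.8]
turn z units -0.0 then shift units x,y,z [0.043 0.004 0.713]
```

```bash
python3 -m creep '[[[0.04,0,0.3],[0,0,0],0.3],[[0,0,0.2],[0,0,0],0.3],[[0,0,0.1],[0,0,0],0.3],[[0,0,0.06],[0,0,0],0.3],[[0,0,0.02],[0,0,0],0.3],[[0,0,0],[0,0,0],0.3],[[0,0,0],[0,0,0],0.3]]'; python3 go.py 487 236.2 75.5 1.1
python3 - <<'E'
from h import *
from plant import eyes
c=eyes.camera('scene')['image'][:,:,::-1]
cv2.imwrite('pics/a8.png',cv2.resize(c[180:300,270:430],(800,600),interpolation=2))
E
```

```text
t: 42.45
tool_pos: [0.4866, 0.2358, 0.0764]
ee_rot: [-0.03, 3.141, 0.0]
wrist_force: [0.3, 0.4, -3.6]
width: 0.036
t 42.45 pos [486.6 235.8  76.4] yaw 1.09 z axis [ 0.001  0.    -1.   ] w 36.0 F [ 0.3  0.4 -3.6]
turn z units -0.0 then shift units x,y,z [-0.009  0.009  0.017]
```

View pics/a8.png

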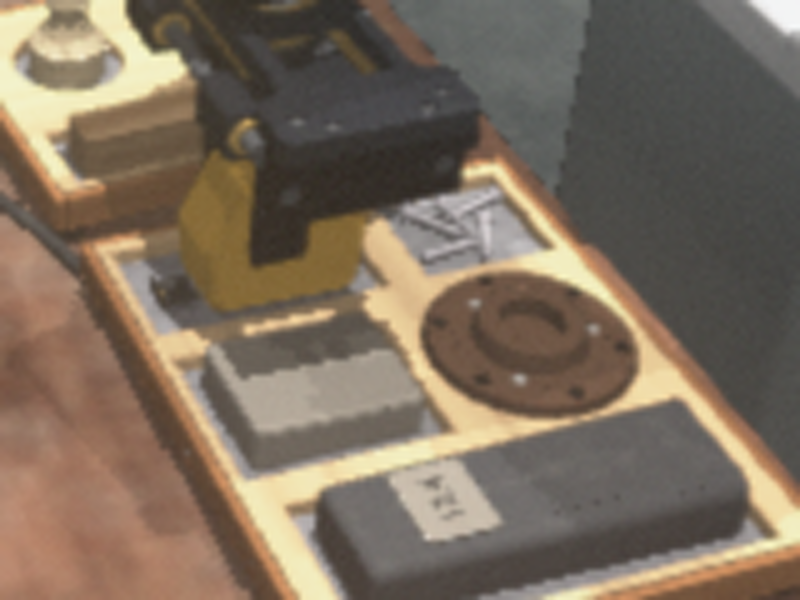

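```bash
python3 -m creep '[[[-0.05,0,0],[0,0,0],0.3],[[0,0,0.02],[0,0,0],0.3],[[0,0,0.02],[0,0,0],0.3],[[0,0,0],[0,0,0],0.3],[[0,0,0],[0,0,0],0.3]]'; python3 go.py
```

```text
t: 43.0
tool_pos: [0.4898, 0.2359, 0.0754]
ee_rot: [-0.03, 3.139, 0.001]
wrist_force: [-0.1, -0.6, 5.7]
width: 0.0356
t 43.0 pos [489.8 235.9  75.4] yaw 1.1 z axis [ 0.003  0.    -1.   ] w 35.6 F [-0.1 -0.6  5.7]
```

Contact with the recess floor (+9 N). Release, withdraw up and away.

```bash
python3 -m creep '[[[0,0,-0.01],[0,0,0],0.6],[[0,0,0],[0,0,0],0.6],[[0,0,0],[0,0,0],0.6],[[0,0,0],[0,0,0],0.6],[[0,0,0],[0,0,0],0.6],[[0,0,-0.1],[0,0,0],0.6],[[0,0,-0.5],[0,0,0],0.6],[[0,0,-0.6],[0,0,0],0.6],[[0,0,-0.6],[0,0,0],0.6],[[0,0,-0.6],[0,0,0],0.6],[[0,0,-0.5],[0,0,0],0.6],[[-0.2,0.6,0],[0,0,0],0.8],[[0,0.7,0],[0,0,0],0.8],[[0,0.7,0],[0,0,0],0.8],[[0,0.7,0],[0,0,0],0.8],[[0,0.7,0],[0,0,0],0.8],[[0.2,0.7,0],[0,0,0],0.8],[[0.2,0.7,0],[0,0,0],0.8],[[0.2,0.7,0],[0,0,0],0.8],[[0.2,0.7,0],[0,0,0],0.8]]'; python3 -m creep '[[[0.2,0.7,0],[0,0,0],0.8],[[0.5,0.5,0],[0,0,0],0.8],[[0.5,0.3,0],[0,0,0],0.8],[[0,0,0],[0,0,0],0.8],[[0,0,0],[0,0,0],0.8]]'
python3 - <<'E'
from h import *
from plant import eyes
b=eyes.camera('scene')['image'][:,:,::-1]; a=eyes.camera('top')['image'][:,:,::-1]
cv2.imwrite('pics/a9.png',np.hstack([cv2.resize(b[160:330,235:440],(400,332),interpolation=2),cv2.resize(a[195:305,95:305],(400,332),interpolation=2)]))
E
```

```text
t: 45.0
tool_pos: [0.4521, 0.5463, 0.2196]
ee_rot: [0.03, -3.141, 0.001]
wrist_force: [-0.4, -0.5, -0.6]
width: 0.0695
t: 45.5
tool_pos: [0.3908, 0.6191, 0.2195]
ee_rot: [-0.033, 3.141, -0.001]
wrist_force: [0.9, 0.2, -0.3]
width: 0.0694
```

View pics/a9.png

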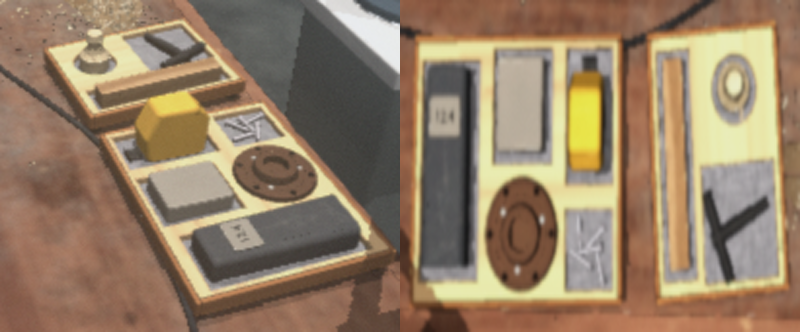

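Everything is in its recess and upright in both views, and the arm is clear. Handing in.

```bash
python3 -c "
from plant import r,workorder
print(workorder.job_done(), r.get_state()['t'])"
```

```text
the job is handed in; nothing more can be done
the job is handed in; nothing more can be done
```

Both kits are made up and the job is handed in, at about 46 s on the robot's clock. I placed the things in the order you gave:
- **Copy tray:** blank in its trough, sample upright in the round well.
- **Bowl tray:** meter screen up, sanding block flat, tape measure standing on its edge.

**Last checks:** the final pictures from both cameras show all five things in their own recesses, with the meter's screen up and the sample and tape upright. The gripper was open and clear of everything. The tape touched its recess floor at about 6 N upward on the wrist just before I let go. I read the wrist only between moves, and those readings stayed under 6 N.

**What disagreed or stayed unsure:**
- **Heights:** two-view heights for the tray tops and the meter came out 4 to 7 mm below the text, and the sample's top about 4 mm below. I used the text's heights, and the placings fitted.
- **Sliver in the sample's well:** a thin pale sliver lies there. I passed a finger over it twice, the second time about 0.5 mm above the floor, and it did not clearly move. I took it for a flat shaving and left it under or beside the sample, which stands upright.
- **Sample grip:** the jaws closed to about 34 mm instead of 36 mm, because they gripped just above the widest part. It held.

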